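# File the wafer carrier on edge in the rack

## Robot

A 6-joint arm with a two-finger parallel gripper is mounted at the origin on the work surface; the furniture and walls round the work are solid. World frame = base frame: x ahead of the robot, y to its left, z up, the work surface at z = 0. Lengths are in m, angles in rad, forces in N, time in s.
With the tool pointing down it reaches from about 0.325 to 0.875 m from the base axis. Payload 4.4 kg.
Tool frame: the origin (TCP) lies on the centre line of the jaws, within the pads' length; the fingertips stand 14 mm ahead of it and the grasp point (between the pads) lies 5 mm behind it; z points along the fingers, y is the line along which they close (so a half turn about z gives the same grasp; the last joint's range is limited). The gripper opens to 85 mm and grips with 20 to 120 N. Pads are 22 mm wide; open, the fingers measure 114 mm over their backs; the gripper's body (76 mm by 85 mm) begins 54 mm behind the grasp point. The pads swing forward as they close: fully open they stand 13 mm farther back than shut.
Start: joints at [0.955, 0.207, 1.542, -0, 1.393, -0.15], TCP at [0.258, 0.514, 0.245] pointing down, gripper open.
Joint ranges: [-2.73, 2.73], [-0.86, 2.22], [0.23, 2.46], [-1.11, 4.25], [0.08, 2.63], [-2.82, 2.82]. Speed limits (rad/s): [2.79, 2.79, 3.14, 3.14, 3.14, 3.14].

## Interface

Orientations are given as [roll, pitch, yaw] about the fixed x, y, z axes, in that order (R = Rz(yaw) Ry(pitch) Rx(roll)).
In Python, from plant import monitor, vision, job gives the robot as it stands. The module is installed in compiled form; this text tells all that it offers.
- The arm moves only by the tool carry_out, never from a script. Its argument "rows" is a list that holds one entry, the list of rows, each a list of 6 numbers: the shift along the tool's x, y, z in units of 0.15 m (1.0 is 0.15 m), then the turn, a rotation vector about the tool's x, y, z in units of 120 degrees (1.0 is 120 degrees). A call has 1 to 12 rows; each row shifts and turns the commanded pose from where the row before left it, along the tool's axes as they then stand; what a row does not reach is not made up. A row lasts 1/10 s, in which the tool goes at most 50 mm and 8.59 degrees, less where a joint would pass 70% of its speed; a pose out of reach is approached as far as the arm can. A call with a number of a shift or a turn outside -1 to 1 is refused whole. A call with a gripper value outside its range is refused whole. "claw" is the gripper command: -1 is shut, 1 is fully open, values between are in proportion, set as the call begins (left out, the last holds). The fingers move at their own pace and stop on an object; "squeeze" is the grip in N (left out, the last holds). Time passes only in rows, so rows that do not move let the fingers close. It gives the time, the measured TCP pose, the force, the opening and the grip force at its end, in the units of the state.
- monitor.get_state(): the state, without advancing time (a new reading comes with each control period).
- vision.snapshot(name): name is "side" or "top" or "wrist"; returns a dict with "frame" (384x512x3 uint8, blue, green, red), "z_map" (384x512 float32, m along the optical axis (not along the pixel's ray), 0 where there is no reading), "intrinsics" (3x3 intrinsics, pixels), "R" (3x3) and "t" (3): a world point X has camera coordinates R X + t; the wrist camera has in their place "mount" (4x4, takes a point from camera to tool coordinates, whose origin is the TCP and whose axes are the flange's). Camera axes: x right, y down, z forward; pixel columns grow to the right and rows downward; lengths in m; the calibration is good to about 2 mm. A picture is of the moment at which its call begins: read the wrist's pose just before it.
- job.finish_job(): hands the job in; it is judged then, once.
The state is a dict: "t": time; "joint_pos": joint angles; "joint_vel": joint speeds; "tau": joint torques, N m; "tool_pos": TCP position; "orientation": TCP orientation; "ft_force": force on the tool from outside, world axes, zero at the start; "torque": the same for the moment, N m; "opening": finger opening in m; "gripper_force": force on a finger pad.
Only numpy, scipy, OpenCV 4.12 (cv2) and the standard library are available. Lean on these libraries where they do the work, as an engineer would, in place of code of your own. Each camera call takes 0.05 s, during which the arm holds its last target. There are 200 camera calls.

## Task

The round wafer carrier that leans on the small easel has been inspected. Take it and stand it on edge in the pin rack, fully down in the free slot directly beside the other round wafer carrier, and let go. The carrier already in the rack must stay in its slot.

Things in the scene. Friction and masses are not known exactly. Their poses are not given: they have to be found in the camera images.
- carrier_mid (a point): Centre of the loose wafer carrier to be filed: a closed flat round pale box, 77 mm in diameter, 16 mm thick, 55 g. z is the disc's axis; the flat faces lie 8 mm either side of this point. It leans on the easel, 15 degrees from upright, top edge about 90 mm above the desk; its upper half stands free, to be pinched across the 16 mm from above. It lifts straight out.
- stored_mid (a point): Centre of the second wafer carrier, just like the first, loose, standing on edge in one of the rack's two end slots; z is the disc's axis. A square blue box (51x58x20 mm) stands in the other end slot. Seated in a slot, a carrier's centre is 46 mm and its top edge 85 mm above the desk; it may lean up to 12 degrees against the pins.
- rack: Fixed metal rack 84 (x) by 226 mm (y); origin under its centre on the desk, z up. Slots at y = -82.5, -27.5, 27.5, 82.5 mm (end ones taken, middle ones free), each 23 mm wide between 4.4 mm pins at x = +-26 mm that reach 62 mm above the desk and flare to 33 mm at the top. A disc stands in the x-z plane, centred in the dip between two rails (x = +-26, tops at 17 mm).
- easel: Fixed small metal easel, base 80 (x) by 75 mm (y); origin on the desk below the back plate, z up. The back plate leans 15 degrees, top towards the easel's -y; the disc rests on its +y side, on two pegs 18 mm above the desk. Measured up along the disc from the pegs: plate 26 mm, two side posts (at x = +-27 mm) 41 mm, the disc's centre 35 mm.
Mind the look-alikes: they are no part of the job. Leave any pink or purple look-alike of the part that bears carrier_mid alone.

How it is judged:
At the end, for the whole second after the job is handed in: The carrier stands on edge in the middle slot next to the stored carrier: centres 38 to 72 mm apart horizontally, its centre within 15 mm (x) and 45 mm (y) of the rack's origin and 38 to 56 mm above it, its axis within 17 degrees of the rack's y axis (x of carrier_mid in the frame of rack between -0.015 and 0.015 m and y of carrier_mid in the frame of rack between -0.045 and 0.045 m and z of carrier_mid in the frame of rack between 0.038 and 0.056 m and horizontal distance between carrier_mid and stored_mid between 0.038 and 0.072 m and angle between the z axis of carrier_mid and the y axis of rack, either way round below 0.3 rad); the robot touches nothing.
It fails at once if the carrier already in the rack is shifted more than 20 mm (distance of stored_mid from where it was at the start of the episode above 0.02 m).
It also fails if it takes over 32 s, if anything falls off the work surface, if the arm or the gripper's body presses on something with over 40 N, if the wrist force passes 120 N, or if a joint passes its speed limit or range.

## Working session

There is one attempt and no reset: what is moved stays moved. The work goes in short steps, Python scripts to look and compute and a tool call to move; the robot and the scene stay as the last step left them, time stands still between calls to the robot, and variables do not carry over. Pictures are saved under pics/ and viewed, at most 10 in all, crops included, and the job is handed in when it is done.

Besides the shell and the picture viewer there is one more tool, called after ">>>" as name(argument=value, ...) on one line, values as JSON. carry_out: Moves the arm, as the interface text tells. Shifts and turns lie within -1 to 1; 1 stands for 0.15 m of shift or 120 degrees of turn. Its arguments: {"type":"object","properties":{"rows":{"type":"array"},"claw":{"type":"number"},"squeeze":{"type":"number"}},"required":["rows"]}

```bash
mkdir -p pics
cat > h.py <<'E'
import numpy as np, cv2
from plant import monitor, vision, job
from scipy.spatial.transform import Rotation as Ro
def cloud(s, T=None):
    K=s["intrinsics"]; z=s["z_map"]; v,u=np.mgrid[:z.shape[0],:z.shape[1]]
    P=np.stack([(u-K[0,2])/K[0,0]*z,(v-K[1,2])/K[1,1]*z,z],-1)
    if T is None: W=(P-s["t"])@s["R"]
    else: W=P@T[:3,:3].T+T[:3,3]
    W[z==0]=np.nan; return W
def tool():
    st=monitor.get_state(); T=np.eye(4); T[:3,:3]=Ro.from_euler('xyz',st["orientation"]).as_matrix(); T[:3,3]=st["tool_pos"]; return T
def wrist():
    T=tool(); s=vision.snapshot("wrist"); return s, cloud(s,T@s["mount"])
E
python3 - <<'E'
from h import *
a=vision.snapshot("top"); b=vision.snapshot("side")
cv2.imwrite("pics/top.png",a["frame"]); cv2.imwrite("pics/side.png",b["frame"])
np.save("top.npy",cloud(a)); np.save("side.npy",cloud(b))
print(monitor.get_state()); 
for s in(a,b): print(-s["R"].T@s["t"], s["R"][2])
E
```

```text
{'t': 0.1, 'joint_pos': array([ 9.54488146e-01,  2.07377304e-01,  1.54287697e+00,  8.48515191e-06,
        1.39348440e+00, -1.50498678e-01]), 'joint_vel': array([ 0.00027633, -0.00156562, -0.00284269,  0.00089194, -0.00108682,
       -0.00052209]), 'tau': array([-9.63629209e-04, -3.84094942e+01, -2.92548859e+01, -3.16070982e-04,
        4.90662031e-03, -2.29467764e-05]), 'tool_pos': array([0.25786871, 0.51317373, 0.24418646]), 'orientation': array([-3.13947214e+00, -3.30009606e-04,  2.67578129e+00]), 'ft_force': array([-0.02492589, -1.03098724, -0.52093813]), 'torque': array([ 0.01583154, -0.01214136, -0.036649  ]), 'gripper_force': 0.0, 'opening': 0.08554046797922767}
[ 0.29776057 -0.20344948  1.08719521] [ 0.13995019  0.01322686 -0.9900702 ]
[-0.12425374 -0.88650128  0.70440824] [ 0.52376261  0.62679568 -0.57688812]
```

View pics/top.png

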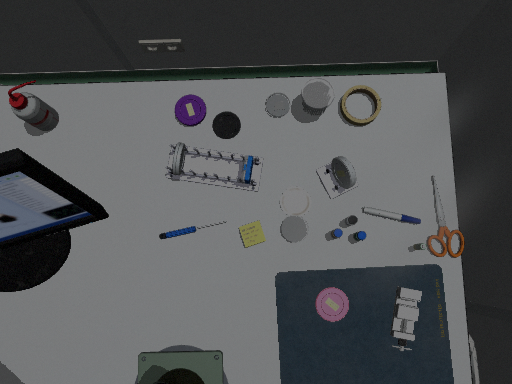

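View pics/side.png

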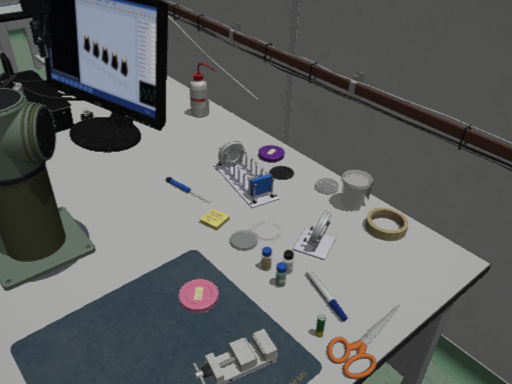

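The top view shows the rack at (214,168). In it the stored disc is at (177,162) and the blue box at (250,168). Round things that could be mistaken for the target:
- the disc on the easel, (342,173)
- the stored disc, (177,162)
- flat lids: purple (190,110), black (227,125), grey (277,105) and (293,229), clear (294,202), pink (332,304)
- the mug, (317,95)

By the description I choose the disc leaning on the easel at (342,173), and will check it in a crop.

Run:
```python
from h import *
W=np.load("top.npy"); S=np.load("side.npy")
im=cv2.imread("pics/top.png"); sd=cv2.imread("pics/side.png")
c=lambda i,x,y,w,h:cv2.resize(i[y:y+h,x:x+w],(400,300),interpolation=cv2.INTER_CUBIC)
cv2.imwrite("pics/crop.png",np.vstack([np.hstack([c(im,305,138,80,60),c(im,160,135,108,81)]),np.hstack([c(sd,280,200,80,60),c(sd,205,130,100,75)])]))
def box(W,u0,u1,v0,v1,zl,zh):
    P=W[v0:v1,u0:u1].reshape(-1,3); return P[(P[:,2]>zl)&(P[:,2]<zh)]
def info(n,P):
    m=P.mean(0); d=P[:,:2]-m[:2]; w,V=np.linalg.eigh(np.cov(d.T)); 
    r=cv2.minAreaRect((P[:,:2]*1000).astype(np.float32)); print(n,len(P),m.round(4),P[:,2].max().round(4),'ang',np.degrees(np.arctan2(V[1,1],V[0,1])).round(1),r)
print("desk",np.nanmedian(W[230:250,200:230,2]))
info("easeldisc hi",box(W,315,365,145,200,.06,.11)); info("easel base",box(W,310,365,145,205,.004,.015))
info("stored hi",box(W,165,190,140,190,.065,.11)); info("rack all",box(W,160,268,138,200,.006,.11)); info("blue",box(W,240,262,150,190,.05,.11))
info("S easel",box(S,300,335,205,245,.05,.11)); info("S stored",box(S,215,247,135,170,.065,.11)); info("S blue",box(S,245,275,170,205,.065,.11))
```

```text
desk 0.0010902680902720794
easeldisc hi 369 [ 0.4904 -0.3855  0.0793] 0.0962 ang -155.2 ((492.3584289550781, -386.6785888671875), (74.31082916259766, 23.771018981933594), 24.690959930419922)
easel base 507 [ 0.4803 -0.364   0.0067] 0.0138 ang -142.8 ((495.1757507324219, -376.592529296875), (129.8677978515625, 144.9271697998047), 87.60823822021484)
stored hi 216 [ 0.5316 -0.0062  0.079 ] 0.0897 ang 170.2 ((534.2984008789062, -9.297033309936523), (65.61593627929688, 38.908851623535156), 3.516087293624878)
rack all 2215 [ 0.5178 -0.0807  0.0279] 0.0897 ang 80.4 ((520.4207763671875, -75.53296661376953), (245.82984924316406, 143.70848083496094), 89.4821548461914)
blue 254 [ 0.5059 -0.1622  0.063 ] 0.0694 ang 172.5 ((505.4694519042969, -165.35623168945312), (39.27806091308594, 58.60053634643555), 86.86470031738281)
S easel 256 [ 0.4785 -0.3965  0.0747] 0.0925 ang -164.0 ((489.4049072265625, -392.4329833984375), (70.77430725097656, 21.384685516357422), 14.402682304382324)
S stored 146 [ 0.5305 -0.0085  0.075 ] 0.0836 ang 167.3 ((532.4921875, -7.105123519897461), (19.33037757873535, 63.769527435302734), 76.388671875)
S blue 6 [ 0.5055 -0.1597  0.0659] 0.0664 ang -152.0 ((505.12384033203125, -160.10499572753906), (15.290450096130371, 9.997200965881348), 49.75484848022461)
```

View pics/crop.png

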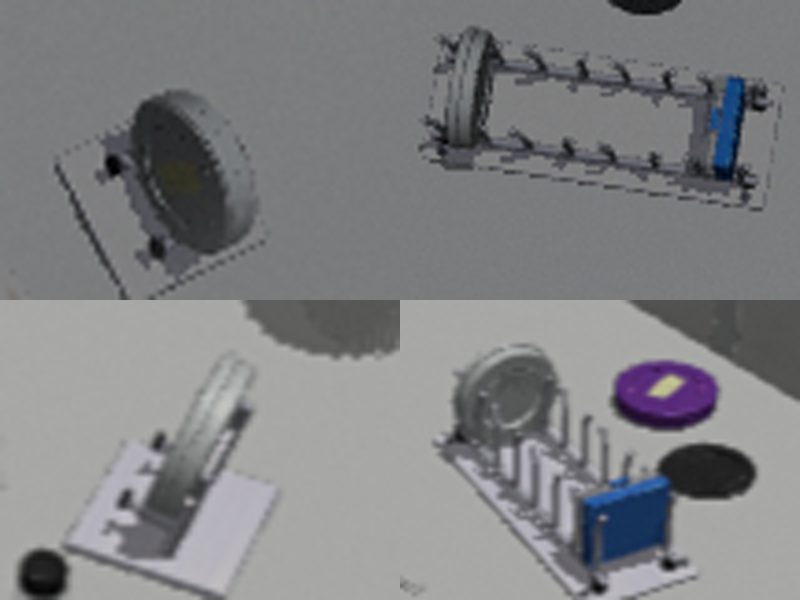

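The crop confirms it: a pale round box leans on the easel with its top towards world -y. The stored disc and the blue box sit at the two ends of the rack. The monitor may block the path, so I'm checking its extent before moving.

Run:
```python
from h import *
W=np.load("top.npy"); S=np.load("side.npy")
for n,P in(("top",W[140:300,0:115].reshape(-1,3)),("side",S[0:150,30:170].reshape(-1,3))):
    P=P[(P[:,2]>.04)&(P[:,0]<.9)&(P[:,0]>0)]
    print(n,P.min(0).round(3),P.max(0).round(3))
    for z in(.05,.15,.25,.35,.45):
        Q=P[(P[:,2]>z)&(P[:,2]<z+.1)]
        if len(Q): print(z,len(Q),np.percentile(Q,[1,99],axis=0).round(3).tolist())
```

```text
top [0.333 0.138 0.101] [0.475 0.373 0.434]
0.05 1244 [[0.337, 0.14, 0.104], [0.422, 0.361, 0.149]]
0.15 1932 [[0.361, 0.142, 0.151], [0.438, 0.334, 0.249]]
0.25 1799 [[0.392, 0.146, 0.251], [0.454, 0.279, 0.349]]
0.35 1491 [[0.422, 0.149, 0.351], [0.471, 0.225, 0.432]]
side [ 0.027 -0.092  0.04 ] [0.539 1.673 0.429]
0.05 3206 [[0.205, 0.141, 0.055], [0.42, 0.795, 0.149]]
0.15 4158 [[0.233, 0.14, 0.151], [0.436, 0.62, 0.249]]
0.25 6047 [[0.035, -0.086, 0.251], [0.449, 0.596, 0.349]]
0.35 2702 [[0.237, 0.149, 0.351], [0.467, 0.576, 0.425]]
```

Run:
```python
from h import *
s=vision.snapshot("side"); S=cloud(s)
for X in([.258,.514,.245],[.258,.514,.40],[.258,.514,.231]):
    c=s["R"]@X+s["t"]; p=s["intrinsics"]@c; print((p[:2]/p[2]).round(),c[2].round(3))
for v,u in((30,60),(30,100),(30,150),(70,60),(90,100),(100,150),(10,40),(50,45),(20,30),(80,20),(60,5),(100,5),(40,50),(130,110),(100,45)): print(u,v,S[v,u].round(3),s["frame"][v,u])
cv2.imwrite("pics/c2.png",cv2.resize(s["frame"][0:180,0:200],(800,720))[:600])
```

```text
[46. 51.] 1.343
[33. -5.] 1.254
[48. 56.] 1.351
60 30 [0.322 0.555 0.285] [9 6 6]
100 30 [0.375 0.38  0.317] [168 151 140]
150 30 [0.431 0.193 0.352] [169 159 154]
60 70 [0.299 0.568 0.162] [22 11 11]
100 90 [0.346 0.384 0.147] [125  90  75]
150 100 [0.406 0.188 0.17 ] [19 23 14]
40 10 [0.257 0.478 0.368] [12 11 11]
45 50 [0.243 0.471 0.263] [54 53 50]
30 20 [0.527 1.655 0.037] [91 92 91]
20 80 [0.195 0.651 0.128] [26 27 26]
5 60 [0.182 0.719 0.176] [22 21 23]
5 100 [ 0.023 -0.016  0.348] [36 33 30]
50 40 [0.284 0.545 0.265] [18 16 17]
110 130 [0.353 0.38  0.014] [18 17 18]
45 100 [0.23  0.557 0.084] [16 15 15]
```

View pics/c2.png

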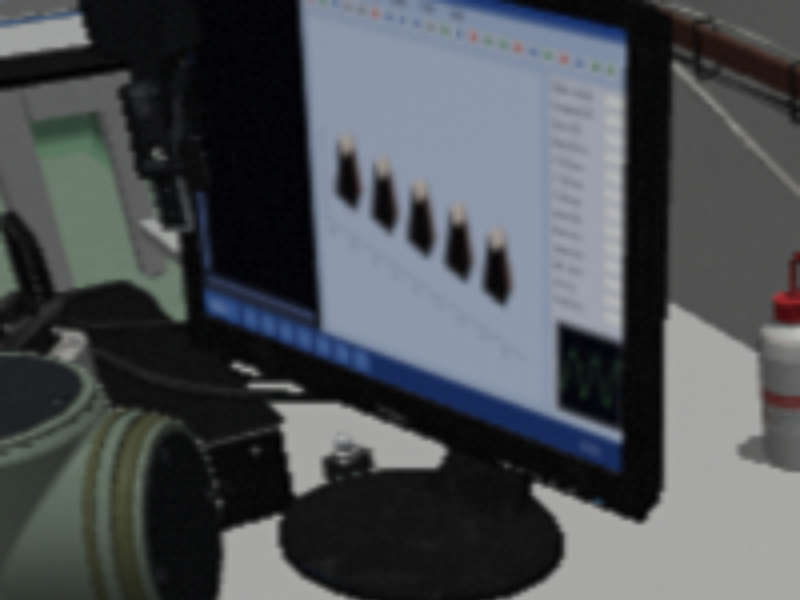

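```bash
cat >> h.py <<'E'
def pose(p,zax,yax):
    z=np.array(zax,float); z/=np.linalg.norm(z); y=np.array(yax,float); y-=y@z*z; y/=np.linalg.norm(y)
    T=np.eye(4); T[:3,:3]=np.stack([np.cross(y,z),y,z],1); T[:3,3]=p; return T
def plan(wps, T0=None, step=.04, ang=7.5):
    """print rows through waypoint poses (tool axes, call units)"""
    T=tool() if T0 is None else T0; rows=[]
    for G in wps:
        rv=(Ro.from_matrix(T[:3,:3]).inv()*Ro.from_matrix(G[:3,:3])).as_rotvec()
        n=int(max(1,np.ceil(np.linalg.norm(G[:3,3]-T[:3,3])/step),np.ceil(np.degrees(np.linalg.norm(rv))/ang)))
        A=T.copy()
        for i in range(1,n+1):
            R=A[:3,:3]@Ro.from_rotvec(rv*i/n).as_matrix(); p=A[:3,3]+(G[:3,3]-A[:3,3])*i/n
            r=np.r_[T[:3,:3].T@(p-T[:3,3])/.15, (Ro.from_matrix(T[:3,:3]).inv()*Ro.from_matrix(R)).as_rotvec()/np.radians(120)].round(3)
            rows.append((r+0).tolist()); D=np.eye(4); D[:3,:3]=Ro.from_rotvec(r[3:]*np.radians(120)).as_matrix(); D[:3,3]=r[:3]*.15
            T=T@D
    for i in range(0,len(rows),12): print(str(rows[i:i+12]).replace(" ",""))
    return T
E
python3 - <<'E'
from h import *
print(vision.snapshot("wrist")["mount"].round(3).tolist())
d=[0,0,-1]; y=lambda a:[np.cos(np.radians(a)),np.sin(np.radians(a)),0]
plan([pose([.20,.33,.25],d,y(38)),pose([.35,.08,.25],d,y(0)),pose([.45,-.20,.25],d,y(-40)),pose([.47,-.36,.25],d,y(-65))],step=.045)
E
```

```text
[[0.001, -0.961, -0.276, 0.071], [1.0, 0.001, -0.0, -0.0], [0.0, -0.276, 0.961, -0.129], [0.0, 0.0, 0.0, 1.0]]
[[-0.041,-0.253,-0.007,0.0,0.0,0.042],[-0.063,-0.249,-0.007,0.0,0.0,0.042],[-0.084,-0.242,-0.007,0.0,0.0,0.043],[-0.106,-0.234,-0.007,-0.001,0.0,0.042],[-0.126,-0.223,-0.007,0.0,0.0,0.042],[-0.276,-0.034,0.0,0.0,0.0,0.045],[-0.277,-0.008,0.0,0.0,0.0,0.045],[-0.277,0.018,0.0,0.0,0.0,0.046],[-0.274,0.045,0.0,0.0,0.0,0.045],[-0.269,0.071,0.0,0.0,0.0,0.045],[-0.26,0.095,0.0,0.0,0.0,0.045],[-0.251,0.119,0.0,0.0,0.0,0.046]]
[[-0.267,0.096,0.0,0.0,0.0,0.048],[-0.255,0.121,0.0,0.0,0.0,0.047],[-0.243,0.147,0.0,0.0,0.0,0.048],[-0.226,0.169,0.0,0.0,0.0,0.047],[-0.209,0.192,0.0,0.0,0.0,0.048],[-0.188,0.211,0.0,0.0,0.0,0.047],[-0.167,0.229,0.0,0.0,0.0,0.048],[-0.183,0.197,0.0,0.0,0.0,0.052],[-0.16,0.216,0.0,0.0,0.0,0.052],[-0.136,0.232,0.0,0.0,0.0,0.052],[-0.11,0.245,0.0,0.0,0.0,0.052]]
```

>>> carry_out(rows=[[[-0.041, -0.253, -0.007, 0.0, 0.0, 0.042], [-0.063, -0.249, -0.007, 0.0, 0.0, 0.042], [-0.084, -0.242, -0.007, 0.0, 0.0, 0.043], [-0.106, -0.234, -0.007, -0.001, 0.0, 0.042], [-0.126, -0.223, -0.007, 0.0, 0.0, 0.042], [-0.276, -0.034, 0.0, 0.0, 0.0, 0.045], [-0.277, -0.008, 0.0, 0.0, 0.0, 0.045], [-0.277, 0.018, 0.0, 0.0, 0.0, 0.046], [-0.274, 0.045, 0.0, 0.0, 0.0, 0.045], [-0.269, 0.071, 0.0, 0.0, 0.0, 0.045], [-0.26, 0.095, 0.0, 0.0, 0.0, 0.045], [-0.251, 0.119, 0.0, 0.0, 0.0, 0.046]]], claw=1)

```text
t: 1.4
tool_pos: [0.3507, 0.0787, 0.2504]
orientation: [3.139, -0.002, 1.566]
ft_force: [1.2, 0.9, 0.2]
opening: 0.0854
gripper_force: 0.0
```

>>> carry_out(rows=[[[-0.267, 0.096, 0.0, 0.0, 0.0, 0.048], [-0.255, 0.121, 0.0, 0.0, 0.0, 0.047], [-0.243, 0.147, 0.0, 0.0, 0.0, 0.048], [-0.226, 0.169, 0.0, 0.0, 0.0, 0.047], [-0.209, 0.192, 0.0, 0.0, 0.0, 0.048], [-0.188, 0.211, 0.0, 0.0, 0.0, 0.047], [-0.167, 0.229, 0.0, 0.0, 0.0, 0.048], [-0.183, 0.197, 0.0, 0.0, 0.0, 0.052], [-0.16, 0.216, 0.0, 0.0, 0.0, 0.052], [-0.136, 0.232, 0.0, 0.0, 0.0, 0.052], [-0.11, 0.245, 0.0, 0.0, 0.0, 0.052], [0, 0, 0, 0, 0, 0]]])

```text
t: 2.6
tool_pos: [0.4699, -0.3644, 0.2491]
orientation: [3.141, -0.001, 0.431]
ft_force: [0.5, 0.2, -0.3]
opening: 0.0853
gripper_force: 0.0
```

Run:
```python
from h import *
s,W=wrist(); st=monitor.get_state(); print(st["t"],st["tool_pos"],np.degrees(st["orientation"]),st["ft_force"],st["joint_pos"])
cv2.imwrite("pics/w1.png",s["frame"]); np.save("w1.npy",W)
P=W.reshape(-1,3); print("desk",np.nanmedian(P[:,2]))
near=lambda P:P[(np.hypot(P[:,0]-.49,P[:,1]+.385)<.06)]
P=near(P)
for l,h in((.05,.06),(.06,.07),(.07,.08),(.08,.1)):
    Q=P[(P[:,2]>l)&(P[:,2]<h)]
    if len(Q)>10: print(l,len(Q),Q.mean(0).round(4),cv2.minAreaRect((Q[:,:2]*1000).astype(np.float32)))
```

```text
2.65 [ 0.46987935 -0.36173387  0.24899038] [-1.79907073e+02 -9.20204184e-02  2.48768559e+01] [ 0.07563625  0.3693917  -0.04637748] [-0.80301718  0.24197157  1.4908363   0.00207543  1.4097917   0.33326106]
desk 0.0006197293885935318
0.05 212 [ 0.4921 -0.3753  0.0552] ((490.2340087890625, -375.93487548828125), (75.54570007324219, 15.899399757385254), 14.477810859680176)
0.06 268 [ 0.4968 -0.3772  0.065 ] ((492.3739929199219, -382.2969665527344), (75.00757598876953, 17.2921085357666), 20.542734146118164)
0.07 350 [ 0.4983 -0.3817  0.0751] ((494.3507080078125, -387.88262939453125), (69.96575164794922, 18.616361618041992), 24.820772171020508)
0.08 909 [ 0.4969 -0.3882  0.0873] ((495.8495178222656, -389.73931884765625), (58.39160919189453, 18.334537506103516), 24.79344367980957)
```

View pics/w1.png

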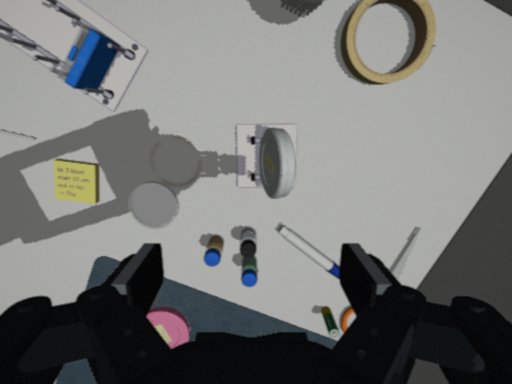

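The close wrist view shows the pale disc at (280,160), standing vertical in the image, so the jaws line up with its axis. The top rim's midpoint is about (0.4955, -0.3895, 0.089), which fits the 90 mm given. Next is a pre-grasp tilted 15°, then the descent.

Run:
```python
from h import *
a=np.radians(24.8); ey=np.array([-np.sin(a),np.cos(a),0]); dz=.2588*ey+np.array([0,0,-.9659]); M=np.array([.4955,-.3895,.089])
T=plan([pose(M-.04*dz,dz,-ey)]); print(T.round(3).tolist())
plan([pose(M+.018*dz,dz,-ey)],T,step=.015)
```

```text
[[0.019,0.078,0.202,0.031,0.0,0.0],[0.019,0.09,0.197,0.031,0.0,0.0],[0.019,0.103,0.19,0.031,0.0,0.001],[0.019,0.115,0.184,0.031,-0.001,0.0]]
[[0.908, 0.405, -0.109, 0.5], [0.419, -0.877, 0.234, -0.399], [-0.001, -0.258, -0.966, 0.128], [0.0, 0.0, 0.0, 1.0]]
[[0.0,0.0,0.097,0.0,0.0,0.0],[0.0,0.0,0.096,0.0,0.0,0.0],[0.0,0.0,0.097,0.0,0.0,0.0],[0.0,0.0,0.096,0.0,0.0,0.0]]
```

>>> carry_out(rows=[[[0.019, 0.078, 0.202, 0.031, 0.0, 0.0], [0.019, 0.09, 0.197, 0.031, 0.0, 0.0], [0.019, 0.103, 0.19, 0.031, 0.0, 0.001], [0.019, 0.115, 0.184, 0.031, -0.001, 0.0], [0, 0, 0, 0, 0, 0], [0, 0, 0, 0, 0, 0]]], claw=0)

```text
t: 3.25
tool_pos: [0.4998, -0.395, 0.1264]
orientation: [-2.877, 0.001, 0.436]
ft_force: [-0.1, -0.9, 0.9]
opening: 0.0428
gripper_force: 0.0
```

Run:
```python
from h import *
T=tool(); s,W=wrist(); st=monitor.get_state(); print(st["t"],st["tool_pos"],np.degrees(st["orientation"]),st["opening"])
cv2.imwrite("pics/w2.png",s["frame"])
L=(W.reshape(-1,3)-T[:3,3])@T[:3,:3]; z=W.reshape(-1,3)[:,2]
k=(z>.05)&(abs(L[:,0])<.05)&(abs(L[:,1])<.017)&(L[:,2]>.025); Q=L[k]
print(len(Q),Q.min(0).round(4),Q.max(0).round(4),z[k].max())
for l in np.arange(.03,.09,.01):
    q=Q[(Q[:,2]>l)&(Q[:,2]<l+.01)]
    if len(q)>5: print(l.round(2),len(q),np.percentile(q,[2,98],axis=0).round(4).tolist())
```

```text
3.3 [ 0.5007258  -0.39582855  0.12919095] [-1.65090690e+02  3.77096229e-03  2.50105486e+01] 0.04279354796633765
2787 [-0.0331 -0.0023  0.033 ] [0.0371 0.0169 0.0767] 0.09479265610249171
0.03 1421 [[-0.0186, -0.002, 0.0343], [0.0168, 0.0129, 0.0398]]
0.04 824 [[-0.0303, -0.0021, 0.0401], [0.0282, 0.013, 0.0496]]
0.05 305 [[-0.0264, -0.0022, 0.0501], [0.034, 0.0131, 0.0598]]
0.06 190 [[-0.0294, -0.0022, 0.0601], [0.0366, 0.0166, 0.0696]]
0.07 47 [[-0.026, -0.0017, 0.0704], [0.0368, 0.0168, 0.0759]]
```

View pics/w2.png

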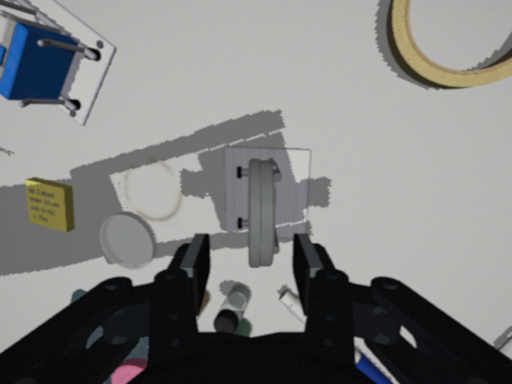

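The disc is at (262,212) between the fingers, about 5 mm off along tool y, and its tilt matches. I'll shift over, descend and pinch.

>>> carry_out(rows=[[[0, 0.033, 0.06, 0, 0, 0], [0, 0, 0.09, 0, 0, 0], [0, 0, 0.09, 0, 0, 0], [0, 0, 0.08, 0, 0, 0], [0, 0, 0.047, 0, 0, 0], [0, 0, 0, 0, 0, 0], [0, 0, 0, 0, 0, 0]]])

```text
t: 4.0
tool_pos: [0.4964, -0.3882, 0.0738]
orientation: [-2.881, 0.0, 0.435]
ft_force: [0.1, -0.6, -0.6]
opening: 0.0426
gripper_force: 0.0
```

>>> carry_out(rows=[[[0, 0, 0, 0, 0, 0], [0, 0, 0, 0, 0, 0], [0, 0, 0, 0, 0, 0], [0, 0, 0, 0, 0, 0], [0, 0, 0, 0, 0, 0], [0, 0, 0, 0, 0, 0]]], claw=-1, squeeze=30)

```text
t: 4.6
tool_pos: [0.4967, -0.3882, 0.0748]
orientation: [-2.881, 0.0, 0.435]
ft_force: [-1.3, 2.2, 5.3]
opening: 0.0155
gripper_force: 31.8
```

Run:
```python
from h import *
T=tool(); d=[0,0,-1]; y=lambda a:[np.cos(np.radians(a)),np.sin(np.radians(a)),0]
up=T.copy(); up[:3,3]-=.09*T[:3,2]
T1=plan([up],T,step=.03)
plan([pose([.46,-.30,.26],d,y(-80)),pose([.44,-.075,.27],d,y(-99.4))],T1,step=.035,ang=6)
```

```text
[[0.0,0.0,-0.2,0.0,0.0,0.0],[0.0,0.0,-0.2,0.0,0.0,0.0],[0.0,0.0,-0.2,0.0,0.0,0.0]]
[[0.005,-0.187,-0.086,-0.025,0.003,0.025],[-0.003,-0.181,-0.095,-0.024,0.003,0.025],[-0.013,-0.177,-0.105,-0.025,0.004,0.024],[-0.02,-0.17,-0.113,-0.025,0.003,0.025],[-0.029,-0.162,-0.123,-0.025,0.003,0.025],[0.018,-0.214,-0.01,0.0,0.0,0.023],[0.008,-0.215,-0.009,0.0,0.0,0.023],[-0.002,-0.215,-0.01,0.0,0.0,0.023],[-0.012,-0.215,-0.01,0.0,0.0,0.023],[-0.023,-0.214,-0.01,0.0,0.0,0.023],[-0.034,-0.213,-0.009,0.0,0.0,0.023],[-0.043,-0.21,-0.01,0.001,0.0,0.024]]
```

>>> carry_out(rows=[[[0, 0, -0.1, 0, 0, 0], [0, 0, -0.2, 0, 0, 0], [0, 0, -0.2, 0, 0, 0], [0, 0, -0.1, 0, 0, 0]]])

```text
t: 5.0
tool_pos: [0.5078, -0.4116, 0.1647]
orientation: [-2.888, -0.001, 0.435]
ft_force: [0.6, 0.4, -0.7]
opening: 0.0156
gripper_force: 31.0
```

>>> carry_out(rows=[[[0.005, -0.187, -0.086, -0.025, 0.003, 0.025], [-0.003, -0.181, -0.095, -0.024, 0.003, 0.025], [-0.013, -0.177, -0.105, -0.025, 0.004, 0.024], [-0.02, -0.17, -0.113, -0.025, 0.003, 0.025], [-0.029, -0.162, -0.123, -0.025, 0.003, 0.025], [0.018, -0.214, -0.01, 0.0, 0.0, 0.023], [0.008, -0.215, -0.009, 0.0, 0.0, 0.023], [-0.002, -0.215, -0.01, 0.0, 0.0, 0.023], [-0.012, -0.215, -0.01, 0.0, 0.0, 0.023], [-0.023, -0.214, -0.01, 0.0, 0.0, 0.023], [-0.034, -0.213, -0.009, 0.0, 0.0, 0.023], [-0.043, -0.21, -0.01, 0.001, 0.0, 0.024]]])

```text
t: 6.2
tool_pos: [0.4395, -0.0739, 0.2692]
orientation: [-3.141, 0.0, -0.167]
ft_force: [1.6, 0.4, 0.9]
opening: 0.0159
gripper_force: 31.1
```

>>> carry_out(rows=[[[0, 0, 0, 0, 0, 0], [0, 0, 0, 0, 0, 0], [0, 0, 0, 0, 0, 0]]])

```text
t: 6.5
tool_pos: [0.4401, -0.0758, 0.2692]
orientation: [-3.141, 0.0, -0.165]
ft_force: [0.5, -0.5, -1.2]
opening: 0.0156
gripper_force: 31.0
```

Run:
```python
from h import *
T=tool(); s,W=wrist(); st=monitor.get_state(); print(st["t"],st["tool_pos"],np.degrees(st["orientation"]),st["opening"],st["joint_pos"])
np.save("w3.npy",W); np.save("w3T.npy",T); im=s["frame"]; cv2.imwrite("pics/w3.png",cv2.resize(im,(800,600)))
P=W.reshape(-1,3); z=P[:,2]
L=(P-T[:3,3])@T[:3,:3]
# held disc in tool frame
Q=L[(abs(L[:,0])<.045)&(abs(L[:,1])<.02)&(L[:,2]<.075)&(L[:,2]>-.03)]
for l in np.arange(-.03,.07,.01):
    q=Q[(Q[:,2]>l)&(Q[:,2]<l+.01)]
    if len(q)>5: print("held",l.round(2),len(q),np.percentile(q,[2,98],axis=0).round(4).tolist())
R=P[(z<.1)&(abs(P[:,0]-.52)<.09)&(abs(P[:,1]+.08)<.15)]
for n,l,h in(("base",.002,.03),("mid",.05,.066),("hi",.07,.1)):
    q=R[(R[:,2]>l)&(R[:,2]<h)]; print(n,len(q),q.mean(0).round(4),cv2.minAreaRect((q[:,:2]*1000).astype(np.float32)))
print(s["intrinsics"].round(1).tolist())
```

```text
6.55 [ 0.44003183 -0.07600317  0.26909476] [-1.79977039e+02  2.93409719e-02 -9.51461290e+00] 0.015726382089025284 [-3.65491389e-01 -9.39732828e-02  1.80830732e+00  2.94358734e-04
  1.42783996e+00  1.37132434e+00]
held -0.03 998 [[-0.0108, -0.0183, -0.0298], [0.0129, 0.0185, -0.0203]]
held -0.02 3406 [[-0.0202, -0.0156, -0.0186], [0.0189, 0.0156, -0.0102]]
held -0.01 1623 [[-0.0275, -0.0185, -0.0099], [0.0293, 0.0185, -0.0003]]
held 0.0 845 [[0.0061, -0.0187, 0.0001], [0.0346, 0.0186, 0.0096]]
held 0.01 280 [[0.0195, -0.008, 0.0102], [0.0367, 0.0071, 0.0198]]
held 0.02 144 [[-0.0323, -0.0071, 0.0202], [0.0368, 0.0064, 0.0294]]
base 9824 [ 0.5263 -0.0843  0.0067] ((520.4974365234375, -80.35052490234375), (178.84654235839844, 296.9964904785156), 0.045256197452545166)
mid 1889 [ 0.5161 -0.1207  0.061 ] ((523.0037231445312, -81.50643920898438), (204.94386291503906, 75.77999114990234), 80.48251342773438)
hi 1009 [ 0.5357 -0.0068  0.0796] ((535.169189453125, -6.010082244873047), (16.82869529724121, 61.517982482910156), 80.4437255859375)
[[298.1, 0.0, 251.0], [0.0, 298.1, 194.4], [0.0, 0.0, 1.0]]
```

View pics/w3.png

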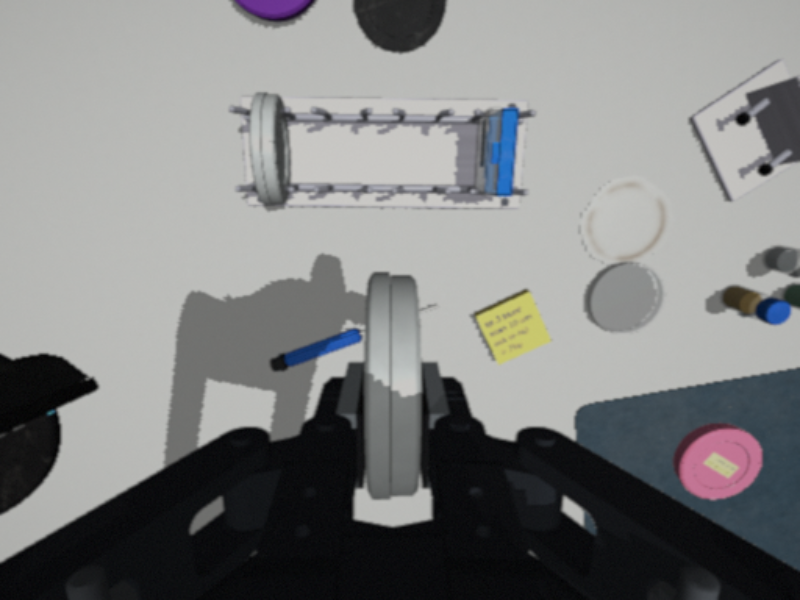

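The wrist view shows the disc held square in the jaws at (392,385). The rack is aligned with the image: stored disc at (270,150), blue box at (500,150), and pin pairs in between. Now to locate the pins.

Run:
```python
from h import *
W=np.load("w3.npy"); T=np.load("w3T.npy"); a=np.radians(80.48)
ry=np.array([np.cos(a),np.sin(a),0]); rx=np.array([np.sin(a),-np.cos(a),0]); O=np.array([.5195,-.083,0])
B=np.stack([(W-O)@rx,(W-O)@ry,W[...,2]],-1)
x,y,z=B[...,0],B[...,1],B[...,2]
near=(abs(x)<.06)&(abs(y)<.13)
m=(near&(z>.022)&(z<.075)).astype(np.uint8)
n,lab,st,c=cv2.connectedComponentsWithStats(m)
for i in range(1,n):
    if st[i,4]<4: continue
    q=B[lab==i]; t=q[q[:,2]>q[:,2].max()-.012]; print(st[i,4],c[i].round(),'top',t.mean(0).round(4),q[:,2].max().round(3),'span',q.min(0).round(3)[:2],q.max(0).round(3)[:2])
q=B[near&(z>.003)&(z<.012)]; print("base",len(q),np.percentile(q,[1,99],axis=0).round(4).tolist())
q=B[near&(z>.012)&(z<.02)]
for s in(-1,1):
    k=q[(np.sign(q[:,0])==s)&(abs(q[:,1])<.06)]; print("rail",s,len(k),np.median(k,axis=0).round(4))
for nme,l,h,ya,yb in(("stored",.03,.1,.05,.12),("blue",.04,.1,-.12,-.06)):
    q=B[near&(z>l)&(z<h)&(y>ya)&(y<yb)&(abs(x)<.022)]; print(nme,np.percentile(q,[2,50,98],axis=0).round(4).tolist())
    q=q[q[:,2]>q[:,2].max()-.012]; print(np.percentile(q,[2,50,98],axis=0).round(4).tolist())
```

```text
871 [175.  96.] top [0.0046 0.0769 0.07  ] 0.075 span [-0.035  0.063] [0.041 0.105]
58 [152.  70.] top [0.0275 0.097  0.0669] 0.075 span [0.024 0.087] [0.032 0.104]
58 [205.  72.] top [0.0285 0.045  0.0578] 0.063 span [0.026 0.041] [0.031 0.05 ]
43 [233.  72.] top [0.028  0.0123 0.0591] 0.063 span [0.026 0.009] [0.03  0.017]
43 [255.  72.] top [ 0.0278 -0.0095  0.0588] 0.063 span [ 0.026 -0.014] [ 0.03  -0.006]
1542 [317.  97.] top [ 0.0022 -0.0793  0.0632] 0.068 span [-0.027 -0.1  ] [ 0.03 -0.06]
53 [283.  73.] top [ 0.0275 -0.0423  0.0589] 0.064 span [ 0.026 -0.046] [ 0.03  -0.037]
48 [206. 121.] top [-0.0229  0.0458  0.0582] 0.063 span [-0.025  0.041] [-0.021  0.05 ]
31 [233. 121.] top [-0.0236  0.0134  0.0582] 0.063 span [-0.026  0.009] [-0.021  0.018]
31 [254. 121.] top [-0.0236 -0.009   0.0584] 0.064 span [-0.026 -0.013] [-0.022 -0.005]
43 [282. 122.] top [-0.024  -0.0419  0.0588] 0.064 span [-0.026 -0.046] [-0.022 -0.037]
base 7874 [[-0.0391, -0.1089, 0.0033], [0.0434, 0.1126, 0.0071]]
rail -1 348 [-0.0235 -0.0011  0.0166]
rail 1 456 [ 0.0275 -0.0006  0.0166]
stored [[-0.0215, 0.0706, 0.0325], [0.0001, 0.0761, 0.0806], [0.0211, 0.0864, 0.0853]]
[[-0.0206, 0.0706, 0.0752], [0.0011, 0.0778, 0.0819], [0.0211, 0.0859, 0.0854]]
blue [[-0.0211, -0.0891, 0.0438], [0.0009, -0.0772, 0.0633], [0.0211, -0.0693, 0.0667]]
[[-0.0217, -0.0892, 0.0589], [0.001, -0.079, 0.0634], [0.0211, -0.0695, 0.0668]]
```

Run:
```python
from h import *
T=np.load("w3T.npy"); a=np.radians(-100.2); y=[np.cos(a),np.sin(a),0]; d=[0,0,-1]
T1=plan([pose([.527,-.0546,.26],d,y)],T,step=.03); plan([pose([.527,-.0546,.135],d,y)],T1,step=.03)
```

```text
[[0.183,-0.078,0.02,0.0,0.0,0.002],[0.182,-0.079,0.021,0.0,0.0,0.002],[0.182,-0.08,0.02,0.0,0.0,0.002]]
[[0.0,0.0,0.167,0.0,0.0,0.0],[0.0,0.0,0.166,0.0,0.0,0.0],[0.0,0.0,0.167,0.0,0.0,0.0],[0.001,0.0,0.167,0.0,0.0,0.0],[0.0,0.0,0.166,0.0,0.0,0.0]]
```

>>> carry_out(rows=[[[0.183, -0.078, 0.02, 0, 0, 0.002], [0.182, -0.079, 0.021, 0, 0, 0.002], [0.182, -0.08, 0.02, 0, 0, 0.002], [0, 0, 0.167, 0, 0, 0], [0, 0, 0.166, 0, 0, 0], [0, 0, 0.167, 0, 0, 0], [0, 0, 0.167, 0, 0, 0], [0, 0, 0.166, 0, 0, 0], [0, 0, 0, 0, 0, 0], [0, 0, 0, 0, 0, 0], [0, 0, 0, 0, 0, 0]]])

```text
t: 7.65
tool_pos: [0.5281, -0.0546, 0.1366]
orientation: [-3.141, -0.002, -0.178]
ft_force: [0.1, 0.1, -1.1]
opening: 0.0156
gripper_force: 31.1
```

Run:
```python
from h import *
T=tool(); s,W=wrist(); st=monitor.get_state(); print(st["t"],st["tool_pos"],np.degrees(st["orientation"]),st["ft_force"])
cv2.imwrite("pics/w4.png",cv2.resize(s["frame"],(800,600)))
L=(W-T[:3,3])@T[:3,:3]; x,y,z=L[...,0],L[...,1],L[...,2]; h=T[2,3]-z
m=((h>.03)&(h<.072)&(x>.0)&(x<.05)&(abs(y)<.08)).astype(np.uint8)
n,lab,stt,c=cv2.connectedComponentsWithStats(m)
for i in range(1,n):
    if stt[i,4]>=15:
        q=L[lab==i]; t=q[q[:,2]<q[:,2].min()+.010]; print(stt[i,4],c[i].round(),t.mean(0).round(4),q.min(0).round(4),q.max(0).round(4))
Q=L[(abs(y)<.014)&(x>.02)&(x<.045)&(z>-.02)&(z<.05)]
for l in np.arange(-.02,.05,.01):
    q=Q[(Q[:,2]>l)&(Q[:,2]<l+.01)]
    if len(q)>5: print("held",l.round(2),len(q),np.percentile(q,[2,98],axis=0).round(4).tolist())
```

```text
7.7 [ 0.528191   -0.05445409  0.13689394] [-1.79967974e+02 -1.69213780e-01 -1.02101875e+01] [-0.1540592   0.59248861  0.96593668]
945 [180. 171.] [ 0.0281 -0.0486  0.0696] [ 0.0001 -0.0746  0.0647] [ 0.0373 -0.0341  0.1065]
108 [230. 172.] [ 0.0253 -0.0163  0.0776] [ 0.0228 -0.0202  0.0732] [ 0.0272 -0.0112  0.1051]
109 [273. 172.] [0.0253 0.0171 0.0775] [0.0229 0.0119 0.0733] [0.0271 0.0212 0.1062]
96 [305. 172.] [0.0255 0.038  0.0773] [0.0227 0.0345 0.0734] [0.0272 0.0432 0.105 ]
155 [347. 172.] [0.0253 0.0716 0.0781] [0.0227 0.0665 0.0737] [0.0272 0.0758 0.1055]
held -0.02 20 [[0.0201, -0.0069, -0.0115], [0.0222, -0.0012, -0.01]]
held -0.01 888 [[0.0203, -0.0078, -0.0096], [0.0297, 0.0073, -0.0002]]
held 0.0 535 [[0.0283, -0.008, 0.0002], [0.0349, 0.0073, 0.0098]]
held 0.01 266 [[0.0255, -0.008, 0.0102], [0.0366, 0.0071, 0.0196]]
held 0.02 77 [[0.0216, -0.0076, 0.0201], [0.0368, 0.0068, 0.0273]]
```

View pics/w4.png

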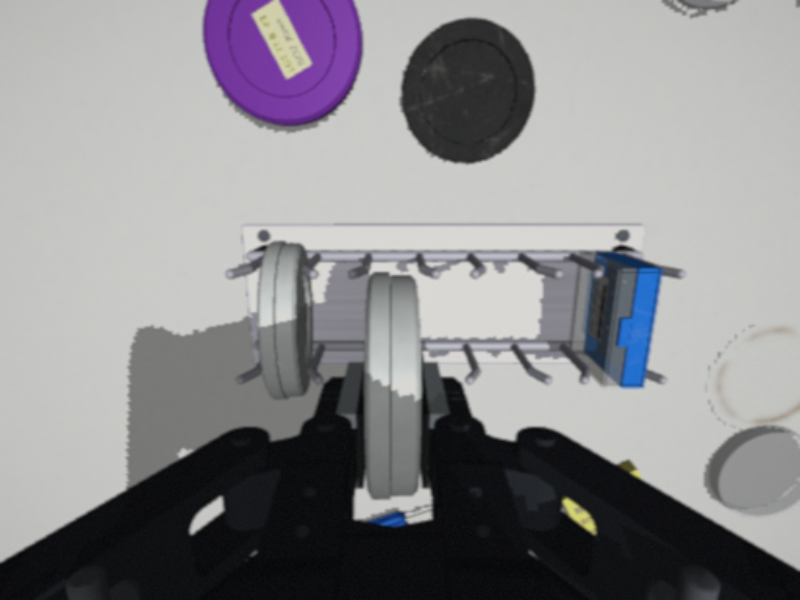

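The disc is centred between the pin pair: pins at tool y -16.3 and +17.1 mm, pin row at tool x +25.3 mm. Descending.

>>> carry_out(rows=[[[0, 0.003, 0.1, 0, 0, 0], [0, 0, 0.1, 0, 0, 0], [0, 0, 0.1, 0, 0, 0], [0, 0, 0.07, 0, 0, 0], [0, 0, 0.03, 0, 0, 0], [0, 0, 0, 0, 0, 0], [0, 0, 0, 0, 0, 0]]])

```text
t: 8.4
tool_pos: [0.5273, -0.0543, 0.0758]
orientation: [-3.141, -0.001, -0.178]
ft_force: [-0.5, -0.4, -0.3]
opening: 0.0158
gripper_force: 31.1
```

>>> carry_out(rows=[[[0, 0, 0.02, 0, 0, 0], [0, 0, 0.02, 0, 0, 0], [0, 0, 0, 0, 0, 0]]])

```text
t: 8.7
tool_pos: [0.5271, -0.0542, 0.0694]
orientation: [-3.141, -0.001, -0.178]
ft_force: [1.3, -0.0, 1.6]
opening: 0.0154
gripper_force: 31.3
```

>>> carry_out(rows=[[[0, 0, 0.013, 0, 0, 0], [0, 0, 0.0, 0, 0, 0]]])

```text
t: 8.9
tool_pos: [0.5283, -0.0545, 0.0683]
orientation: [-3.141, -0.003, -0.178]
ft_force: [1.4, -0.2, 4.1]
opening: 0.0154
gripper_force: 31.7
```

>>> carry_out(rows=[[[0, 0, 0.01, 0, 0, 0], [0, 0, 0, 0, 0, 0]]])

```text
t: 9.1
tool_pos: [0.5289, -0.0546, 0.0676]
orientation: [-3.141, -0.004, -0.178]
ft_force: [1.1, -0.3, 7.9]
opening: 0.0152
gripper_force: 32.4
```

It is seated on the rails: force is rising at TCP z of about 68 mm. I'll open just enough to clear the stored disc, then retreat.

>>> carry_out(rows=[[[0, 0, 0, 0, 0, 0], [0, 0, 0, 0, 0, 0], [0, 0, 0, 0, 0, 0], [0, 0, 0, 0, 0, 0]]], claw=-0.44)

```text
t: 9.5
tool_pos: [0.5259, -0.0539, 0.0649]
orientation: [-3.141, 0.002, -0.178]
ft_force: [-1.0, -0.2, -0.2]
opening: 0.0241
gripper_force: 0.0
```

>>> carry_out(rows=[[[0, 0, -0.05, 0, 0, 0], [0, 0, -0.1, 0, 0, 0], [0, 0, -0.15, 0, 0, 0], [0, 0, -0.2, 0, 0, 0], [0, 0, -0.2, 0, 0, 0], [-0.1, 0, -0.2, 0, 0, 0], [-0.2, 0, -0.2, 0, 0, 0], [-0.2, 0, -0.1, 0, 0, 0], [0, 0, 0, 0, 0, 0], [0, 0, 0, 0, 0, 0]]])

```text
t: 10.5
tool_pos: [0.453, -0.041, 0.2465]
orientation: [-3.141, -0.002, -0.178]
ft_force: [0.8, 0.1, -0.8]
opening: 0.0239
gripper_force: 0.0
```

Run:
```python
from h import *
T=tool(); s,W=wrist(); st=monitor.get_state(); print(st["t"],st["tool_pos"],st["opening"])
cv2.imwrite("pics/w5.png",s["frame"])
a=np.radians(79.8); ry=np.array([np.cos(a),np.sin(a),0]); rx=np.array([np.sin(a),-np.cos(a),0]); O=np.array([.5268,-.0546,0])-.0275*ry
B=np.stack([(W-O)@rx,(W-O)@ry,W[...,2]],-1).reshape(-1,3)
for n,l,h in(("placed",.005,.05),("stored",.055,.11)):
    q=B[(abs(B[:,0])<.045)&(B[:,1]>l)&(B[:,1]<h)&(B[:,2]>.067)&(B[:,2]<.12)]
    print(n,len(q),q[:,2].max().round(4),np.percentile(q,[2,50,98],axis=0).round(4).tolist(),cv2.minAreaRect((q[:,:2]*1000).astype(np.float32)))
```

```text
10.55 [ 0.45306036 -0.04104381  0.24571859] 0.02386761727295893
placed 1133 0.0869 [[-0.0296, 0.0156, 0.068], [0.0017, 0.0238, 0.0808], [0.0305, 0.0316, 0.0854]] ((0.2656517028808594, 23.50497817993164), (66.16094207763672, 16.217252731323242), 0.7787078022956848)
stored 1149 0.0867 [[-0.0298, 0.0691, 0.068], [0.0008, 0.0765, 0.0805], [0.0302, 0.0842, 0.0854]] ((0.6491146087646484, 77.02191162109375), (65.13236999511719, 16.79510498046875), 0.08992874622344971)
```

View pics/w5.png

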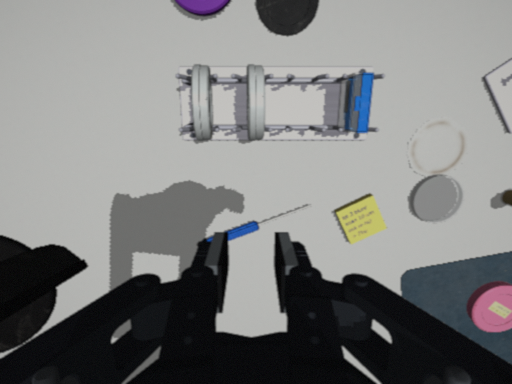

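The disc stands in the slot at (256,102), beside the stored one at (201,102). Tops are at 86.9 and 86.7 mm, centres about 53.5 mm apart, and the gripper is clear.

```bash
python3 -c "
from plant import job; print(job.finish_job())"
```

```text
the job is handed in; nothing more can be done
None
```

The carrier from the easel now stands fully down in the free slot beside the stored carrier, which stayed in its slot; the gripper is clear, and the job was handed in at about 10.6 s (no verdict was returned).

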